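# Fit the end stop on a slicing board and hold the cheese in its corner

### The job

We are about to cut thin slices of cheese: drop the broader of the two bored wooden stop blocks over the two pins of the slicing board, right down onto the board, and let go of it. Then take the cheese from the marble slab, set it flat on the board lengthwise along the fence, and press it into the corner so that its long side is square against the fence and its end against the stop block. Finish while still holding it there, with a steady, moderate push on both; leave everything else where it is.

Things in the scene. Friction and masses are not known exactly. Their poses are not given: they have to be found in the camera images.
- slicing_board: dark wooden slicing board, fixed, 280 long (its x) x 170 wide (its y), upper face 20 mm above the worktop; origin at the centre of its underside, z up. A fence runs along its +y edge, with a knife slot at x +65 mm. Near the +x end two upright steel pins, 10 mm thick with tapered tips, rise 25 mm from the upper face at x +105, y -19 and y +41 mm
- fence: the board's fixed fence, 280 long x 20 thick x 28 mm high, standing on the board's upper face along its +y edge; its inner face, which looks to the board's -y, lies at y +65 mm of the board; origin at the centre of its underside, axes as the board's
- corner (a point): point on the board's upper face where the fence's inner face meets the inner (-x) face of the broad stop block once that is on the pins: board x +83, y +65, z +20 mm (the block has up to 1.5 mm of play on the pins)
- stop_broad: the broader stop block, loose, medium-brown wood, 44 broad (its x) x 100 long (its y) x 30 mm high, 90 g, with two vertical through bores of 13 mm at y -30 and +30 mm; same either way round; origin at the centre of its underside. On the pins its axes lie along the board's and its origin is at board x +105, y +11, z +20 mm
- stop_narrow: the other stop block, alike but only 26 mm broad; not wanted
- marble_slab: fixed marble slab 150 (its x) x 110 x 12 mm on which the cheese lies at the start; origin at the centre of its underside
- cheese: loose block of firm yellow cheese, 105 long (its x) x 54 wide (its y) x 66 mm high, about 0.4 kg; origin at the centre of its underside, z up. On the board it stands 38 mm higher than the fence and 36 mm higher than the stop block, so it can be gripped across its 54 mm width with the fingertips above the fence. It rubs on wood: friction about as large as the contact force
- egg_cup: pale egg cup, 47 mm across, 48 high, loose bystander; origin at the centre of its underside
- mug: small terracotta mug on a cork coaster, 64 x 88 x 49 mm, loose bystander; origin at its underside
- salt_shaker: glass salt shaker, 44 mm across, 90 high, loose bystander; origin at the centre of its underside
- pepper_mill: dark wooden pepper mill, 58 mm across, 150 high, loose bystander; origin at the centre of its underside
- spice_tin: round white spice tin, 65 mm across, 62 high, loose bystander; origin at the centre of its underside
- cheese_knife: straight-bladed cheese knife lying flat, 247 x 40 x 16 mm, loose bystander; origin on its underside where the blade (its +x) meets the handle

How it is judged:
By the outcome, as a careful person would: the job done as asked, in the order asked, and still so for the second after the job is handed in, while the arm keeps its last pose, push and grip.
It also fails if it takes over 72 s, if anything falls off the work surface, if the arm or the gripper's body presses on something with over 40 N, if the wrist force passes 120 N, or if a joint passes its speed limit or range.

### The arm

A 6-joint arm with a two-finger parallel gripper is mounted at the origin on a cart in front of the work surface, level with it; the furniture and walls round the work are solid. World frame = base frame: x ahead of the robot, y to its left, z up, the work surface at z = 0. Lengths are in m, angles in degrees, forces in N, time in s.
With the tool pointing down it reaches from about 0.4 to 0.825 m from the base axis. Payload 7 kg.
Tool frame: the origin (TCP) lies midway between the tips of the shut fingers; the grasp point (between the pads) lies r.grip_depth behind it (r.grip_depth is the distance from the TCP to the grasp point, in m); z points along the fingers, y is the line along which they close (so a half turn about z gives the same grasp; the last joint's range is limited). The gripper opens to 88 mm and grips with 3 to 60 N. Pads are 19 mm wide; open, the fingers measure 130 mm over their backs; the gripper's body (78 mm by 193 mm) begins 47 mm behind the grasp point.
Start: joints at [-55.858, 20.546, 0.682, 0, -70.136, -16.507], TCP at [0.204, -0.643, 0.227] pointing down, gripper open.
Joint ranges: [-176.03, 176.03], [-82.01, 121.73], [-58.28, 71.71], [-173.87, 95.51], [-174.79, -0.11], [-173.66, 173.66]. Speed limits (degrees/s): [136.94, 136.94, 172.46, 180, 180, 180].

### API

Orientations are given as [roll, pitch, yaw] about the fixed x, y, z axes, in that order (R = Rz(yaw) Ry(pitch) Rx(roll)).
In Python, from plant import r gives the robot as it stands.
- The arm moves only by the tool send_path, called after "Call:" by a JSON object that holds its "method" and its "body". Schema: {"type":"object","properties":{"increments":{"type":"object","properties":{"rows":{"type":"array","items":{"type":"array","items":{"type":"number"},"minItems":6,"maxItems":6},"minItems":1,"maxItems":12}},"additionalProperties":false,"required":["rows"]},"aperture":{"type":"number"},"grip_force":{"type":"number"},"only":{"type":"string"},"quiet":{"type":"boolean"},"lines":{"type":"string"}},"required":["increments"],"additionalProperties":false}. increments is an object whose key "rows" holds a list of rows, 1 to 12 of them, each of 6 numbers: dx, dy, dz in m, then a rotation vector rx, ry, rz in degrees; each row is the pose to reach, as a shift and turn from the pose commanded when the call began, along the tool's axes at that moment; what a row does not reach only later rows make up. A row lasts 1/12 s, in which the tool goes at most 0.0417 m and 7.16 degrees, less where a joint would pass 70% of its speed; a pose out of reach is approached as far as the arm can. aperture is the finger opening in m, set as the call begins (left out keeps the last). The fingers move at their own pace and stop on an object; grip_force is the grip in N (left out, the last holds). Time passes only in rows, so rows that do not move let the fingers close. The tool returns the time, the measured TCP pose, the force, the opening and the grip force at its end. only (a regular expression) keeps the lines of the reply that match it, lines (a string "A,B") keeps lines A to B, and quiet returns only ok. Input that does not fit is refused with a message, and nothing moves.
- r.get_state(): the state, without advancing time (a new reading comes with each control period).
- r.capture(name): name is "side" or "top" or "wrist"; returns a dict with "frame" (420x560x3 uint8, red, green, blue), "z_map" (420x560 float32, m along the optical axis (not along the pixel's ray), 0 where there is no reading), "fx", "fy", "cx", "cy" (pixels), "cam_to_world" (4x4, takes a point from camera to world coordinates). Camera axes: x right, y down, z forward; pixel columns grow to the right and rows downward; lengths in m; the calibration is good to about 2 mm. A picture is of the moment at which its call begins.
- r.close_job(): hands the job in; it is judged then, once.
The state is a dict: "time_s": time; "joints": joint angles; "qd": joint speeds; "joint_torque": joint torques, N m; "tcp_pos": TCP position; "eef_rot": TCP orientation; "contact_force": force on the tool from outside, world axes, zero at the start; "moment": the same for the moment, N m; "gripper_width": finger opening in m; "gripper_force": force on a finger pad.
Only numpy, scipy, OpenCV 4.12 (cv2) and the standard library are available. Lean on these libraries where they do the work, as an engineer would, in place of code of your own. Each camera call takes 0.05 s, during which the arm holds its last target. There are 200 camera calls.

## Working session

There is one attempt and no reset: what is moved stays moved. The work goes in short steps, Python scripts to look and compute and a tool call to move; the robot and the scene stay as the last step left them, time stands still between calls to the robot, and variables do not carry over. Pictures are saved under pics/ and viewed, at most 10 in all, crops included, and the job is handed in when it is done.

```bash
ls; mkdir -p pics
```

Run:
```python
from plant import r
import cv2,numpy as np,pickle
for n in ("top","side"):
    c=r.capture(n); pickle.dump(c,open(n+".pkl","wb"))
    cv2.imwrite(f"pics/{n}1.png",c["frame"][:,:,::-1])
    print(n,c["fx"],c["cx"],c["cy"],np.round(c["cam_to_world"],3).tolist())
s=r.get_state();print(s["time_s"],s["tcp_pos"],s["eef_rot"],r.grip_depth,s["gripper_width"])
```

```text
pics
plant.py
top 390.92058341761094 280.8223684366251 204.613018830726 [[-0.012, -0.99, 0.142, 0.481], [-1.0, 0.01, -0.015, 0.032], [0.014, -0.142, -0.99, 0.88], [0.0, 0.0, 0.0, 1.0]]
side 469.5010489679066 281.20396270347845 213.32433173342145 [[-0.965, -0.167, 0.204, 0.376], [-0.263, 0.538, -0.801, 0.845], [0.024, -0.826, -0.562, 0.636], [0.0, 0.0, 0.0, 1.0]]
0.1 [ 0.20435987 -0.64287574  0.22572865] [ 1.79918292e+02 -5.78370424e-03 -1.62370065e+02] 0.0188 0.08737573145088284
```

View pics/top1.png

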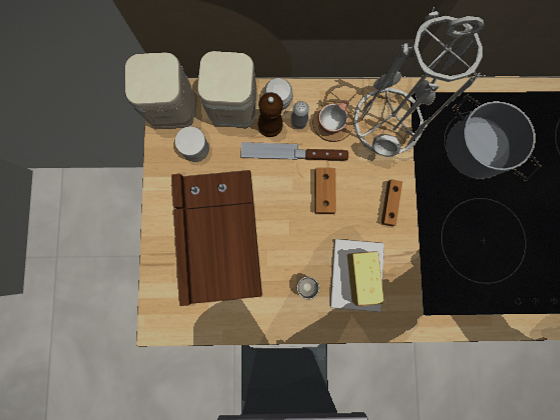

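View pics/side1.png

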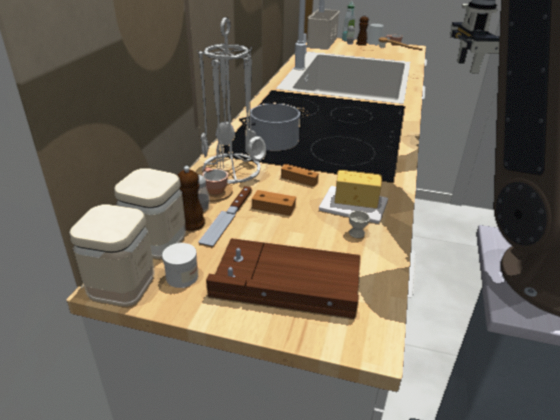

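The top view shows the board at px (175–260, 170–303), with the fence on its left and the pins at (195,190) and (222,188). The broad block is at (325,190), the narrow one at (392,202), and the cheese at (366,277) on the slab.

Create h.py:
```python
import numpy as np,cv2,pickle
def world(c):
    z=c["z_map"];v,u=np.mgrid[:z.shape[0],:z.shape[1]]
    P=np.stack([(u-c["cx"])/c["fx"]*z,(v-c["cy"])/c["fy"]*z,z],-1)
    T=np.array(c["cam_to_world"]);return P@T[:3,:3].T+T[:3,3]
def ray(c,u,v,h):
    T=np.array(c["cam_to_world"]);d=T[:3,:3]@[(u-c["cx"])/c["fx"],(v-c["cy"])/c["fy"],1]
    return T[:3,3]+d*(h-T[2,3])/d[2]
def box(c,roi,lo,hi,h=None):
    W=world(c);u0,u1,v0,v1=roi;m=np.zeros(W.shape[:2],np.uint8)
    m[v0:v1,u0:u1]=((W[...,2]>lo)&(W[...,2]<hi)&(c["z_map"]>0))[v0:v1,u0:u1]
    n,l,s,_=cv2.connectedComponentsWithStats(m);k=1+np.argmax(s[1:,4]);m=(l==k)
    zz=np.median(W[m][:,2]);h=h or zz
    cn=max(cv2.findContours(m.astype(np.uint8),0,1)[0],key=cv2.contourArea)[:,0]
    p=np.array([ray(c,a,b,h)[:2] for a,b in cn]);(x,y),(w,hh),a=cv2.minAreaRect((p*1000).astype(np.float32))
    return np.round([x,y,w,hh,a,zz*1000],1),m
```

Run:
```python
from h import *
c=pickle.load(open("top.pkl","rb"));W=world(c)
print("broad",box(c,(305,345,155,225),.02,.04,.03)[0])
print("narrow",box(c,(375,410,170,235),.02,.04,.03)[0])
print("cheese",box(c,(335,395,235,320),.065,.09,.078)[0])
print("slab",box(c,(320,395,230,320),.006,.03,.012)[0])
print("board",box(c,(165,270,160,310),.012,.06)[0])
print("boardtop",box(c,(165,270,160,310),.014,.027,.02)[0])
print("fence",box(c,(165,270,160,310),.04,.06,.048)[0])
print("eggcup",box(c,(290,325,270,305),.02,.06)[0])
print("tin",box(c,(165,215,120,165),.045,.08)[0])
print("knife",box(c,(235,355,138,165),.006,.03)[0])
print("mill",box(c,(250,290,85,140),.06,.2)[0])
for n,(u0,u1,v0,v1) in dict(pinA=(188,203,183,198),pinB=(214,230,181,196)).items():
    m=W[v0:v1,u0:u1];q=m[m[...,2]>.035];print(n,len(q),np.round(q.mean(0)*1000,1),np.round(q.max(0)*1000,1))
# bores of broad
g=cv2.cvtColor(c["frame"],cv2.COLOR_RGB2GRAY)
big=lambda a,u0,u1,v0,v1:cv2.resize(a[v0:v1,u0:u1],None,fx=6,fy=6,interpolation=cv2.INTER_CUBIC)
f=c["frame"][:,:,::-1]
cv2.imwrite("pics/crop.png",np.hstack([big(f,170,235,165,225),big(f,300,345,165,225)]))
```

```text
broad [634.7 -79.   44.4  99.5  88.6  30.1]
narrow [ 606.6 -226.7   29.1  101.1   78.1   29.6]
cheese [ 444.3 -152.1  105.2   56.2    3.9   77.8]
slab [ 448.9 -145.7  110.1  149.4   84.4   11.9]
board [539.9 163.8 288.  176.7   5.1  20.8]
boardtop [538.9 151.5 279.1 152.2   5.1  20.5]
fence [493.5 230.8 202.8  21.6   5.1  48.2]
eggcup [423.6 -35.6  44.9  43.9  89.2  30.9]
tin [738.5 213.8  67.2  64.5   0.9  62.6]
knife [729.7 -12.7 244.2  36.   87.8   9.8]
mill [784.2  40.1  48.2  67.2  89.6 131.2]
pinA 20 [630.8 200.9  84.8] [643.7 213.8 879.7]
pinB 19 [643.4 150.8  42.5] [647.2 155.8  46.6]
```

View pics/crop.png

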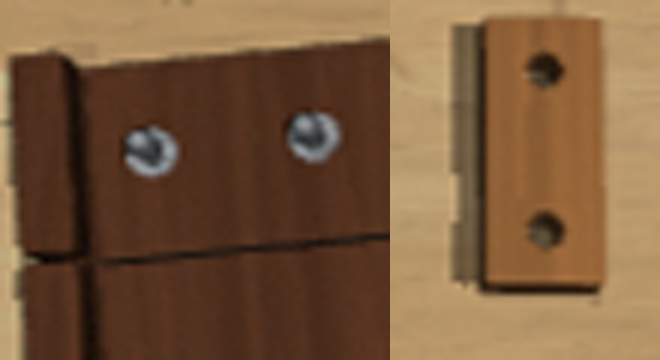

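The crop shows both pins clearly, at about px (195,190) and (222,188), and the bores at about (325.5,176.5) and (325.5,203.5). Next I'll refine both and check the tall neighbours.

Add to h.py:
```python
def blobs(c,roi,f):
    u0,u1,v0,v1=roi;m=f(cv2.cvtColor(c["frame"],cv2.COLOR_RGB2HSV)[v0:v1,u0:u1].astype(int)).astype(np.uint8)
    n,l,s,ce=cv2.connectedComponentsWithStats(m)
    return [(ce[i]+[u0,v0],s[i,4]) for i in range(1,n) if s[i,4]>5]
```

Run:
```python
from h import *
c=pickle.load(open("top.pkl","rb"));W=world(c)
for p,a in blobs(c,(186,234,178,200),lambda h:h[...,1]<90):print("pin",p,a,np.round(ray(c,*p,.033)*1000,1))
for p,a in blobs(c,(317,334,169,212),lambda h:h[...,2]<75):print("bore",p,a,np.round(ray(c,*p,.029)*1000,1))
s=pickle.load(open("side.pkl","rb"))
for p,a in blobs(s,(225,245,242,282),lambda h:(h[...,1]<90)&(h[...,2]>60)):print("side pin",p,a,np.round(ray(s,*p,.033)*1000,1))
print("side broad",box(s,(245,305,180,220),.022,.04,.03)[0]);print("side cheese",box(s,(330,390,165,212),.07,.09,.078)[0])
print("side fence",box(s,(200,370,235,320),.04,.06,.048)[0]); print("side board",box(s,(200,370,235,320),.014,.027,.02)[0])
m=(W[...,2]>.06)&(W[...,0]>.6)&(W[...,0]<.9)&(W[...,2]<.4)
for a,b in((.0,.1),(.1,.2),(.2,.35)):
    q=W[m&(W[...,1]>a)&(W[...,1]<b)];q=q[q[:,2]>.09];print(a,b,np.round(np.percentile(q[:,0],2),3),np.round(q[:,2].max(),3))
```

```text
pin [221.76666667 187.33333333] 60 [641.9 148.6  33. ]
pin [194.79365079 189.88888889] 63 [636.7 207.6  33. ]
bore [325.57894737 175.94736842] 19 [666.2 -81.2  29. ]
bore [326.21428571 202.28571429] 14 [607.  -80.9  29. ]
side pin [238.11702128 255.46808511] 94 [638.3 156.8  33. ]
side pin [230.59259259 272.12962963] 54 [635.2 208.4  33. ]
side broad [629.9 -72.6  58.  102.7  89.8  29.3]
side cheese [ 439.7 -145.7  104.6   66.     4.5   77.3]
side fence [527.1 240.4 277.9  28.9   5.   47.3]
side board [535.4 141.7 278.5 129.    5.   19.8]
0.0 0.1 0.773 0.157
0.1 0.2 0.787 0.157
0.2 0.35 0.785 0.157
```

Add to h.py:
```python
def to(x,y,z,ya):
    "shift in tool axes (tool taken as pointing down) to TCP x,y,z with tool y at angle ya"
    from plant import r;from scipy.spatial.transform import Rotation as Ro
    s=r.get_state();R=Ro.from_euler("xyz",s["eef_rot"],degrees=True).as_matrix()
    d=R.T@(np.array([x,y,z])-s["tcp_pos"]);a=np.degrees(np.arctan2(R[1,1],R[0,1]))
    print("shift",np.round(d,4),"rz",round((a-ya+180)%360-180,2),"t",s["time_s"],"F",np.round(s["contact_force"],1))
```

```bash
python3 -c "
from h import to; to(.636,-.080,.12,88.6)"
```

```text
shift [-0.5819  0.4056  0.1062] rz 19.03 t 0.1 F [-0.1  0.6  0.3]
```

Call:
{"method": "send_path", "body": {"increments": {"rows": [[-0.034,0.024,0,0,0,2],[-0.068,0.048,0,0,0,4],[-0.102,0.071,0,0,0,6],[-0.136,0.095,0,0,0,8],[-0.17,0.119,0,0,0,10],[-0.204,0.143,0,0,0,12],[-0.238,0.167,0,0,0,14],[-0.272,0.190,0,0,0,16],[-0.306,0.214,0,0,0,18],[-0.34,0.238,0,0,0,19],[-0.374,0.262,0,0,0,19],[-0.408,0.285,0,0,0,19]]}, "aperture": 0.088}}

```text
time_s: 1.1
tcp_pos: [0.5076, -0.246, 0.2265]
eef_rot: [180.0, -0.0, 178.6]
contact_force: [0.4, -0.5, 0.3]
gripper_width: 0.0875
gripper_force: 0.0
```

```bash
python3 -c "
from h import to; to(.636,-.080,.12,88.6)"
```

```text
shift [-0.1244  0.169   0.1066] rz 0.04 t 1.1 F [ 0.4 -0.5  0.3]
```

Call:
{"method": "send_path", "body": {"increments": {"rows": [[-0.022,0.03,0.01,0,0,0],[-0.044,0.06,0.03,0,0,0],[-0.066,0.09,0.05,0,0,0],[-0.088,0.12,0.07,0,0,0],[-0.11,0.15,0.09,0,0,0],[-0.1244,0.169,0.1066,0,0,0],[-0.1244,0.169,0.1066,0,0,0],[-0.1244,0.169,0.1066,0,0,0]]}}}

```text
time_s: 1.77
tcp_pos: [0.6349, -0.0808, 0.1177]
eef_rot: [-180.0, -0.2, 178.8]
contact_force: [-0.9, -0.9, 0.8]
gripper_width: 0.0879
gripper_force: 0.0
```

Run:
```python
from h import *
from plant import r
c=r.capture("wrist");pickle.dump(c,open("w1.pkl","wb"));cv2.imwrite("pics/w1.png",c["frame"][:,:,::-1])
print(c["fx"],np.round(c["cam_to_world"],3).tolist())
for p,a in blobs(c,(0,560,0,420),lambda h:h[...,2]<60):
    if a>100:print("dark",p,a,np.round(ray(c,*p,.029)*1000,1))
W=world(c);m=(W[...,2]>.027)&(W[...,2]<.035);print(m.sum(),np.round(W[m].min(0),3),np.round(W[m].max(0),3))
```

```text
352.4812295627526 [[0.022, 0.959, 0.282, 0.559], [1.0, -0.022, -0.006, -0.079], [0.0, 0.283, -0.959, 0.275], [0.0, 0.0, 0.0, 1.0]]
dark [288.05760657 325.90148186] 62354 [734.3 -76.5  29. ]
dark [531.06818182 162.89393939] 132 [604.9  96.7  29. ]
12277 [ 0.496 -0.251  0.027] [ 0.769 -0.057  0.035]
```

View pics/w1.png

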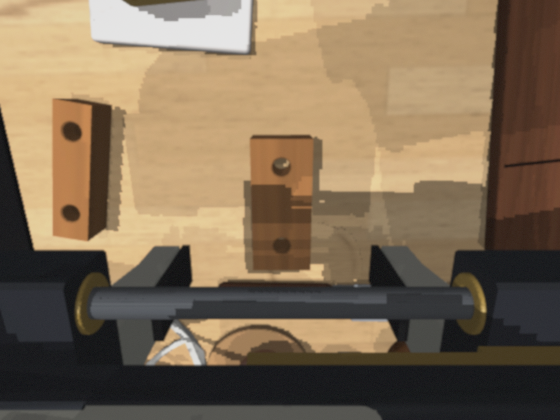

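The wrist view shows the broad block between the fingers, with its bores at px (281,166) and (281,246). Its outline spans (250–312, 136–270).

Run:
```python
from h import *
from plant import r
c=pickle.load(open("w1.pkl","rb"))
for p in((281,166),(281,246),(250,136.5),(312,136.5),(251,269),(311,269)):print(p,np.round(ray(c,*p,.03)*1000,1))
print(box(c,(240,325,125,280),.024,.036,.03)[0])
to(.636,-.080,.005,88.6)
```

```text
(281, 166) [603.  -79.4  30. ]
(281, 246) [663.8 -80.7  30. ]
(250, 136.5) [ 582.1 -100.2   30. ]
(312, 136.5) [583.  -57.7  30. ]
(251, 269) [ 682.3 -104.1   30. ]
(311, 269) [683.3 -58.1  30. ]
[632.9 -79.6  43.8 100.   88.8  29. ]
shift [-0.0012  0.0017  0.114 ] rz 0.1 t 1.8167 F [-0.3 -0.4 -0.3]
```

Call:
{"method": "send_path", "body": {"increments": {"rows": [[0,0.001,0.035,0,0,0],[0,0.001,0.07,0,0,0],[0,0.001,0.095,0,0,0],[0,0.001,0.112,0,0,0],[0,0.001,0.112,0,0,0],[0,0.001,0.112,0,0,0]]}}}

```text
time_s: 2.32
tcp_pos: [0.635, -0.0821, 0.0084]
eef_rot: [-180.0, -0.0, 178.6]
contact_force: [1.3, 0.1, 0.5]
gripper_width: 0.0878
gripper_force: 0.0
```

```bash
python3 -c "
from h import to; to(.6345,-.080,.005,88.6)"
```

```text
shift [0.0005 0.0021 0.0034] rz -0.01 t 2.3167 F [1.3 0.1 0.5]
```

Call:
{"method": "send_path", "body": {"increments": {"rows": [[0,0.001,0.002,0,0,0],[0,0.002,0.003,0,0,0]]}}}

```text
time_s: 2.48
tcp_pos: [0.6367, -0.0793, 0.007]
eef_rot: [180.0, 0.2, 178.6]
contact_force: [0.3, -0.1, 0.4]
gripper_width: 0.0877
gripper_force: 0.0
```

Call:
{"method": "send_path", "body": {"increments": {"rows": [[0,0,0,0,0,0],[0,0,0,0,0,0],[0,0,0,0,0,0],[0,0,0,0,0,0],[0,0,0,0,0,0],[0,0,0,0,0,0],[0,0,0,0,0,0],[0,0,0,0,0,0]]}, "aperture": 0.02, "grip_force": 25}}

```text
time_s: 3.15
tcp_pos: [0.6354, -0.0791, 0.0049]
eef_rot: [-180.0, -0.0, 178.6]
contact_force: [0.1, -0.1, 0.5]
gripper_width: 0.0436
gripper_force: 25.0
```

```bash
python3 -c "
from h import to; to(.641,.180,.12,185.1)"
```

```text
shift [ 0.0006  0.2591 -0.1151] rz -96.46 t 3.15 F [ 0.1 -0.1  0.5]
```

Call:
{"method": "send_path", "body": {"increments": {"rows": [[0,0,-0.03,0,0,0],[0,0,-0.07,0,0,0],[-0.01,0.03,-0.1,0,0,0],[-0.02,0.07,-0.12,0,0,0],[-0.03,0.11,-0.12,0,0,0],[-0.03,0.15,-0.12,0,0,0],[-0.03,0.17,-0.12,0,0,0],[-0.03,0.17,-0.12,0,0,0],[-0.03,0.17,-0.12,0,0,0],[-0.03,0.17,-0.12,0,0,0]]}}}

```text
time_s: 3.98
tcp_pos: [0.6691, 0.0901, 0.1245]
eef_rot: [-180.0, -0.0, 178.7]
contact_force: [-0.3, -0.3, -1.3]
gripper_width: 0.0438
gripper_force: 25.0
```

Run:
```python
from h import *
from plant import r
c=r.capture("wrist");pickle.dump(c,open("w2.pkl","wb"));cv2.imwrite("pics/w2.png",c["frame"][:,:,::-1])
```

```text
(no output)
```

View pics/w2.png

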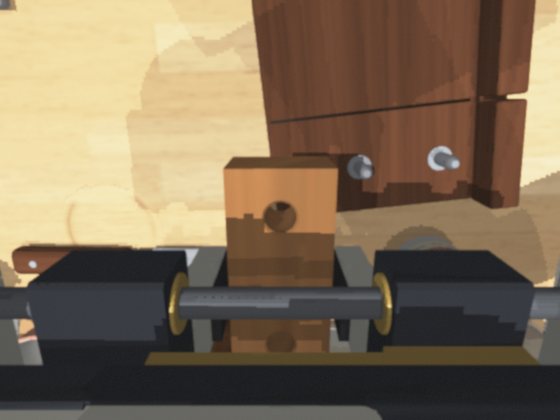

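The pins are visible: one with its base at about (359,166) and tip at (368,172), the other with base (437,158) and tip (453,162). The held block's front bore is at (280,216).

Run:
```python
from h import *
c=pickle.load(open("w2.pkl","rb"))
for p,z in(((359,166),.02),((368,172),.045),((437,158),.02),((453,161),.045)):print(p,np.round(ray(c,*p,z)*1000,1))
print("bore",np.round(ray(c,280,216,.1495)*1000,1), "block front edge",np.round(ray(c,228,159,.1245)*1000,1),np.round(ray(c,336,159,.1245)*1000,1),np.round(ray(c,225,170,.1495)*1000,1),np.round(ray(c,336,170,.1495)*1000,1))
from scipy.ndimage import label
for p,a in blobs(c,(340,385,145,190),lambda h:h[...,1]<90):print(p,a)
for p,a in blobs(c,(420,465,145,175),lambda h:h[...,1]<90):print(p,a)
print("fence top",box(c,(465,535,100,215),.04,.056,.048)[0])
to(.641,.180,.09,185.1)
```

```text
(359, 166) [642.  150.1  20. ]
(368, 172) [641.5 150.9  45. ]
(437, 158) [637.3 208.1  20. ]
(453, 161) [635.3 208.   45. ]
bore [636.7  90.8 149.5] block front edge [617.5  68.  124.5] [618.7 116.4 124.5] [617.7  70.3 149.5] [618.7 112.6 149.5]
[359.64       167.17391304] 575
[442.12462006 158.72340426] 658
fence top [631.9 240.7  72.8  23.5   5.1  46.9]
shift [0.0303 0.0898 0.0346] rz -96.49 t 4.0333 F [-0.1  0.2 -1.3]
```

Call:
{"method": "send_path", "body": {"increments": {"rows": [[0.005,0.01,0,0,0,-7],[0.01,0.02,0,0,0,-14],[0.015,0.03,0,0,0,-21],[0.02,0.04,0,0,0,-28],[0.025,0.05,0,0,0,-35],[0.03,0.06,0,0,0,-42],[0.03,0.07,0,0,0,-49],[0.03,0.08,0,0,0,-56],[0.03,0.09,0,0,0,-63],[0.03,0.09,0,0,0,-70],[0.03,0.09,0,0,0,-77],[0.03,0.09,0,0,0,-84]]}}}

```text
time_s: 5.03
tcp_pos: [0.6417, 0.1796, 0.1249]
eef_rot: [180.0, -0.0, -97.1]
contact_force: [0.7, 0.3, -1.1]
gripper_width: 0.0439
gripper_force: 25.0
```

```bash
python3 -c "
from h import to; to(.640,.1798,.06,185.1)"
```

```text
shift [-0.0001  0.0017  0.0649] rz -12.2 t 5.0333 F [ 0.7  0.3 -1.1]
```

Call:
{"method": "send_path", "body": {"increments": {"rows": [[0,0.001,0.015,0,0,-6],[0,0.0015,0.035,0,0,-12],[0,0.0015,0.05,0,0,-12.3],[0,0.0015,0.063,0,0,-12.3],[0,0.0015,0.063,0,0,-12.3],[0,0.0015,0.063,0,0,-12.3],[0,0.0015,0.063,0,0,-12.3]]}}}

```text
time_s: 5.62
tcp_pos: [0.6408, 0.1805, 0.0628]
eef_rot: [-179.9, 0.0, -85.1]
contact_force: [0.4, -0.1, 0.1]
gripper_width: 0.0438
gripper_force: 25.0
```

Run:
```python
from h import *
from plant import r
to(.640,.1798,.06,185.1)
c=r.capture("side");t=r.capture("top");pickle.dump((c,t),open("st2.pkl","wb"))
f=lambda a,u0,u1,v0,v1:cv2.resize(a["frame"][v0:v1,u0:u1,::-1],(400,400),interpolation=cv2.INTER_CUBIC)
cv2.imwrite("pics/st2.png",np.hstack([f(c,190,290,210,310),f(t,160,260,140,240)]))
```

```text
shift [0.0006 0.0009 0.0028] rz -0.21 t 5.6167 F [ 0.4 -0.1  0.1]
```

View pics/st2.png

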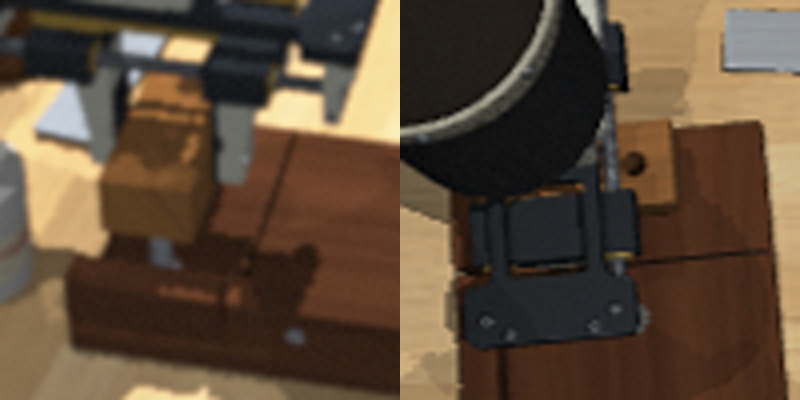

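The side crop shows the fence-side pin just under the block. The top crop shows the block's free bore at full-image px (219.2,180.8).

Run:
```python
from h import *
c,t=pickle.load(open("st2.pkl","rb"))
print("bore",np.round(ray(t,219.2,180.8,.087)*1000,1))
b=[p for p in blobs(t,(212,227,174,188),lambda h:h[...,2]<75)];print(b,[np.round(ray(t,*p[0],.087)*1000,1) for p in b])
print("corners",np.round(ray(t,160+265/4,140+120/4,.088)*1000,1),np.round(ray(t,160+275/4,140+205/4,.088)*1000,1))
```

```text
bore [645.3 146.6  87. ]
[(array([217.46875, 180.6875 ]), np.int32(32)), (array([214.375, 186.625]), np.int32(8))] [array([645.6, 150.1,  87. ]), array([633.2, 156.4,  87. ])]
corners [667.8 132.1  88. ] [623.1 126.6  88. ]
```

Call:
{"method": "send_path", "body": {"increments": {"rows": [[-0.0005,0.0005,0.008,0,0,0],[-0.0005,0.0005,0.015,0,0,0],[-0.0005,0.0005,0.021,0,0,0],[-0.0005,0.0005,0.021,0,0,0]]}}}

```text
time_s: 6.05
tcp_pos: [0.6385, 0.1811, 0.039]
eef_rot: [179.9, -0.1, -85.1]
contact_force: [0.0, -0.4, -0.9]
gripper_width: 0.0441
gripper_force: 25.0
```

```bash
python3 -c "
from h import to; to(.6405,.181,.025,185.1)"
```

```text
shift [ 0.0002 -0.0021  0.014 ] rz -0.17 t 6.05 F [ 0.  -0.4 -0.9]
```

Call:
{"method": "send_path", "body": {"increments": {"rows": [[0,0,0.004,0,0,0],[0,0,0.008,0,0,0],[0,0,0.011,0,0,0],[0,0,0.011,0,0,0]]}}}

```text
time_s: 6.38
tcp_pos: [0.6392, 0.1814, 0.0291]
eef_rot: [179.9, -0.0, -85.1]
contact_force: [-0.1, 0.2, -0.7]
gripper_width: 0.0442
gripper_force: 25.0
```

```bash
python3 -c "
from h import to; to(.6405,.181,.025,185.1)"
```

```text
shift [ 0.0005 -0.0013  0.0041] rz -0.17 t 6.3833 F [-0.1  0.2 -0.7]
```

Call:
{"method": "send_path", "body": {"increments": {"rows": [[0,0,0.002,0,0,0],[0,0,0.004,0,0,0],[0,0,0.005,0,0,0],[0,0,0.005,0,0,0],[0,0,0.005,0,0,0]]}}}

```text
time_s: 6.8
tcp_pos: [0.6396, 0.1816, 0.025]
eef_rot: [-180.0, 0.0, -85.1]
contact_force: [0.4, 0.3, -0.2]
gripper_width: 0.044
gripper_force: 25.0
```

```bash
python3 -c "
from h import to; to(.6405,.181,.025,185.1)"
```

```text
shift [ 0.0006 -0.0008  0.    ] rz -0.16 t 6.8 F [ 0.4  0.3 -0.2]
```

Call:
{"method": "send_path", "body": {"increments": {"rows": [[0,0,0.001,0,0,0],[0,0,0.0015,0,0,0],[0,0,0.0015,0,0,0]]}}}

```text
time_s: 7.05
tcp_pos: [0.6397, 0.1816, 0.0249]
eef_rot: [-180.0, 0.0, -85.0]
contact_force: [-4.6, -0.7, 9.8]
gripper_width: 0.0436
gripper_force: 25.0
```

Call:
{"method": "send_path", "body": {"increments": {"rows": [[0,0,0,0,0,0],[0,0,0,0,0,0],[0,0,0,0,0,0],[0,0,0,0,0,0],[0,0,0,0,0,0]]}, "aperture": 0.088}}

```text
time_s: 7.47
tcp_pos: [0.6396, 0.1814, 0.0233]
eef_rot: [180.0, -0.0, -85.1]
contact_force: [-0.8, -0.1, -0.0]
gripper_width: 0.072
gripper_force: 0.0
```

Call:
{"method": "send_path", "body": {"increments": {"rows": [[0,0,-0.005,0,0,0],[0,0,-0.025,0,0,0],[0,0,-0.06,0,0,0],[0,0,-0.1,0,0,0],[0,0,-0.13,0,0,0],[0,0,-0.14,0,0,0],[0,0,-0.14,0,0,0]]}}}

```text
time_s: 8.05
tcp_pos: [0.6415, 0.1823, 0.1681]
eef_rot: [-179.6, 0.1, -85.0]
contact_force: [-0.3, 0.2, -0.4]
gripper_width: 0.0877
gripper_force: 0.0
```

```bash
python3 -c "
from h import to; to(.444,-.153,.165,93.9)"
```

```text
shift [0.317  0.2257 0.0008] rz 91.06 t 8.05 F [-0.3  0.2 -0.4]
```

Call:
{"method": "send_path", "body": {"increments": {"rows": [[0.02,0.015,0,0,0,7],[0.05,0.035,0,0,0,14],[0.08,0.055,0,0,0,21],[0.11,0.075,0,0,0,28],[0.14,0.1,0,0,0,35],[0.17,0.12,0,0,0,42],[0.2,0.14,0,0,0,49],[0.23,0.16,0,0,0,56],[0.26,0.18,0,0,0,63],[0.29,0.2,0,0,0,70],[0.317,0.2257,0,0,0,77],[0.317,0.2257,0,0,0,84]]}}}

```text
time_s: 9.05
tcp_pos: [0.4372, -0.1568, 0.1624]
eef_rot: [179.9, -0.2, -169.6]
contact_force: [-0.7, -0.2, -1.3]
gripper_width: 0.0876
gripper_force: 0.0
```

Run:
```python
from h import *
from plant import r
to(.444,-.153,.165,93.9)
c=r.capture("top")
print("block",box(c,(180,245,165,215),.042,.06,.05)[0])
W=world(c);cv2.imwrite("pics/t3.png",cv2.resize(c["frame"][160:320,160:400,::-1],(720,480),interpolation=cv2.INTER_CUBIC))
print("board",box(c,(165,270,160,310),.014,.027,.02)[0])
```

```text
shift [-0.0073  0.0025 -0.0027] rz 6.49 t 9.05 F [-0.7 -0.2 -1.3]
block [641.5 180.1  45.6 100.9   4.9  50.5]
board [564.1 154.9 228.3 154.4   5.1  20.5]
```

View pics/t3.png

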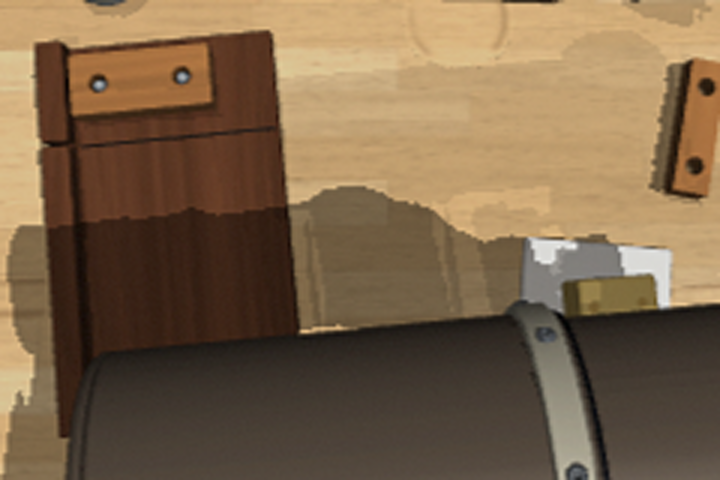

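The block is seated: both pin tips show in its bores, at crop px (98,84) and (181,76), and its top is at 50 mm. Next I turn the tool the last bit and check the cheese from the wrist.

Call:
{"method": "send_path", "body": {"increments": {"rows": [[-0.007,0.003,0,0,0,6.5],[-0.007,0.003,0,0,0,6.5],[-0.007,0.003,0,0,0,6.5]]}}}

```text
time_s: 9.35
tcp_pos: [0.4484, -0.1491, 0.1629]
eef_rot: [180.0, -0.0, -175.2]
contact_force: [0.5, -0.8, 0.3]
gripper_width: 0.0879
gripper_force: 0.0
```

Run:
```python
from h import *
from plant import r
c=r.capture("wrist");W=world(c)
print(box(c,(0,560,0,300),.07,.09,.078)[0])
to(.444,-.153,.048,93.9)
```

```text
[ 441.  -154.5  104.4   53.1    3.9   77. ]
shift [ 0.0045 -0.0036  0.115 ] rz 0.87 t 9.4 F [ 0.  -0.2 -0.5]
```

Call:
{"method": "send_path", "body": {"increments": {"rows": [[0.005,-0.004,0.02,0,0,0.9],[0.005,-0.004,0.05,0,0,0.9],[0.005,-0.004,0.08,0,0,0.9],[0.005,-0.004,0.1,0,0,0.9],[0.005,-0.004,0.112,0,0,0.9],[0.005,-0.004,0.112,0,0,0.9],[0.005,-0.004,0.112,0,0,0.9]]}}}

```text
time_s: 9.98
tcp_pos: [0.4433, -0.1536, 0.051]
eef_rot: [-180.0, -0.1, -176.3]
contact_force: [0.6, 0.6, 0.7]
gripper_width: 0.0875
gripper_force: 0.0
```

```bash
python3 -c "
from h import to; to(.4425,-.1538,.048,93.9)"
```

```text
shift [ 0.0008 -0.0001  0.003 ] rz -0.17 t 9.9833 F [0.6 0.6 0.7]
```

Call:
{"method": "send_path", "body": {"increments": {"rows": [[0,0,0.002,0,0,0],[0,0,0.002,0,0,0],[0,0,0.002,0,0,0],[0,0,0.002,0,0,0],[0,0,0.002,0,0,0],[0,0,0.002,0,0,0],[0,0,0.002,0,0,0]]}, "aperture": 0.03, "grip_force": 35}}

```text
time_s: 10.57
tcp_pos: [0.4439, -0.1539, 0.0499]
eef_rot: [-180.0, 0.0, -176.5]
contact_force: [-0.8, -1.3, 4.7]
gripper_width: 0.054
gripper_force: 35.0
```

Call:
{"method": "send_path", "body": {"increments": {"rows": [[0,0,-0.01,0,0,0],[0,0,-0.03,0,0,0],[0,0,-0.06,0,0,0],[0,0,-0.09,0,0,0],[0,0,-0.1,0,0,0],[0,0,-0.1,0,0,0]]}}}

```text
time_s: 11.07
tcp_pos: [0.445, -0.1537, 0.1518]
eef_rot: [180.0, 0.3, -176.5]
contact_force: [-0.3, 1.2, -5.0]
gripper_width: 0.054
gripper_force: 35.0
```

Run:
```python
from h import *
from plant import r
to(.5522,.1780,.149,95.1)
c=r.capture("wrist");W=world(c);s=r.get_state();z=s["tcp_pos"][2]
print(z,box(c,(0,560,0,300),z+.02,z+.04)[0])
```

```text
shift [-0.1275  0.3245  0.0034] rz -1.55 t 11.0667 F [-0.3  1.2 -5. ]
0.1498566007513547 [ 415.4 -155.4   52.9   90.2    3.5  178.8]
```

Call:
{"method": "send_path", "body": {"increments": {"rows": [[-0.008,0.02,0,0,0,0],[-0.02,0.05,0,0,0,0],[-0.032,0.083,0,0,0,-0.5],[-0.045,0.116,0,0,0,-1],[-0.058,0.15,0,0,0,-1.5],[-0.071,0.183,0,0,0,-1.5],[-0.084,0.216,0,0,0,-1.5],[-0.097,0.25,0,0,0,-1.5],[-0.11,0.283,0,0,0,-1.5],[-0.122,0.315,0,0,0,-1.5],[-0.13,0.333,0,0,0,-1.5],[-0.13,0.333,0,0,0,-1.5]]}}}

```text
time_s: 12.12
tcp_pos: [0.5531, 0.1899, 0.1463]
eef_rot: [-179.9, -0.2, -174.8]
contact_force: [0.3, -0.6, -3.6]
gripper_width: 0.0541
gripper_force: 35.0
```

Call:
{"method": "send_path", "body": {"increments": {"rows": [[0,0,0.02,0,0,0],[0,0,0.04,0,0,0],[0,0,0.06,0,0,0],[0,0,0.07,0,0,0],[0,0,0.07,0,0,0],[0,0,0.07,0,0,0]]}}}

```text
time_s: 12.62
tcp_pos: [0.5522, 0.1859, 0.0783]
eef_rot: [-179.9, -0.1, -175.0]
contact_force: [-0.6, 0.8, -4.0]
gripper_width: 0.0539
gripper_force: 35.0
```

```bash
python3 -c "
from h import to; to(.5545,.1873,.058,95.1)"
```

```text
shift [-0.0025  0.0012  0.0203] rz -0.07 t 12.6167 F [-0.6  0.8 -4. ]
```

Call:
{"method": "send_path", "body": {"increments": {"rows": [[0,0,0.008,0,0,0],[0,0,0.015,0,0,0],[0,0,0.018,0,0,0],[0,0,0.018,0,0,0],[0,0,0.018,0,0,0]]}}}

```text
time_s: 13.03
tcp_pos: [0.5528, 0.1865, 0.0615]
eef_rot: [-180.0, -0.0, -175.0]
contact_force: [0.5, -0.2, -4.4]
gripper_width: 0.0539
gripper_force: 35.0
```

Call:
{"method": "send_path", "body": {"increments": {"rows": [[0,0,0.001,0,0,0],[0,0,0.002,0,0,0],[0,0,0.002,0,0,0]]}}}

```text
time_s: 13.28
tcp_pos: [0.5529, 0.1866, 0.0595]
eef_rot: [180.0, 0.0, -175.0]
contact_force: [-0.0, -0.0, -5.0]
gripper_width: 0.0537
gripper_force: 35.0
```

Call:
{"method": "send_path", "body": {"increments": {"rows": [[0,0,0.0007,0,0,0],[0,0,0.0014,0,0,0],[0,0,0.0014,0,0,0],[0,0,0.0014,0,0,0]]}}}

```text
time_s: 13.62
tcp_pos: [0.5528, 0.1866, 0.0581]
eef_rot: [180.0, 0.0, -175.0]
contact_force: [0.4, 0.5, -3.7]
gripper_width: 0.0541
gripper_force: 35.0
```

Call:
{"method": "send_path", "body": {"increments": {"rows": [[0,0,0.0005,0,0,0],[0,0,0.0008,0,0,0],[0,0,0.0008,0,0,0]]}}}

```text
time_s: 13.87
tcp_pos: [0.5529, 0.1865, 0.058]
eef_rot: [180.0, 0.0, -175.0]
contact_force: [-3.8, -0.8, 4.0]
gripper_width: 0.0537
gripper_force: 35.0
```

```bash
python3 -c "
from h import to; to(.5654,.2003,.0573,95.1)"
```

```text
shift [-0.0137  0.0126  0.0007] rz -0.06 t 13.8667 F [-3.8 -0.8  4. ]
```

Call:
{"method": "send_path", "body": {"increments": {"rows": [[0,0.003,0,0,0,0],[0,0.006,0,0,0,0],[0,0.009,0,0,0,0],[0,0.011,0,0,0,0],[0,0.011,0,0,0,0]]}}}

```text
time_s: 14.28
tcp_pos: [0.5525, 0.1972, 0.058]
eef_rot: [-180.0, 0.1, -174.9]
contact_force: [-0.4, -4.6, 6.0]
gripper_width: 0.0537
gripper_force: 35.0
```

Call:
{"method": "send_path", "body": {"increments": {"rows": [[-0.003,0,0,0,0,0],[-0.006,0,0,0,0,0],[-0.009,0,0,0,0,0],[-0.009,0,0,0,0,0]]}}}

```text
time_s: 14.62
tcp_pos: [0.5602, 0.198, 0.058]
eef_rot: [-180.0, -0.1, -175.0]
contact_force: [-7.6, -3.1, 10.0]
gripper_width: 0.0534
gripper_force: 35.0
```

```bash
python3 -c "
from h import to; to(.5654,.2003,.0573,95.1)"
```

```text
shift [-0.0054  0.0018  0.0007] rz -0.07 t 14.6167 F [-7.6 -3.1 10. ]
```

Call:
{"method": "send_path", "body": {"increments": {"rows": [[0,0.001,-0.0005,0,0,0],[0,0.002,-0.0005,0,0,0],[0,0.002,-0.0005,0,0,0]]}}}

```text
time_s: 14.87
tcp_pos: [0.5607, 0.2, 0.058]
eef_rot: [-180.0, -0.0, -175.0]
contact_force: [-2.3, -3.4, 4.9]
gripper_width: 0.054
gripper_force: 35.0
```

Call:
{"method": "send_path", "body": {"increments": {"rows": [[-0.001,0,0,0,0,0],[-0.002,0,0,0,0,0],[-0.002,0,0,0,0,0]]}}}

```text
time_s: 15.12
tcp_pos: [0.5616, 0.2001, 0.058]
eef_rot: [-180.0, -0.1, -175.0]
contact_force: [-8.1, -2.3, 10.2]
gripper_width: 0.0542
gripper_force: 35.0
```

```bash
python3 -c "
from h import to; to(.5654,.2003,.0573,95.1)"
```

```text
shift [-0.0038 -0.0002  0.0007] rz -0.07 t 15.1167 F [-8.1 -2.3 10.2]
```

Call:
{"method": "send_path", "body": {"increments": {"rows": [[0,0.001,-0.0004,0,0,0],[0,0.002,-0.0004,0,0,0],[0,0.002,-0.0004,0,0,0]]}}}

```text
time_s: 15.37
tcp_pos: [0.5614, 0.2004, 0.058]
eef_rot: [-179.8, -0.2, -175.0]
contact_force: [-3.0, -11.1, 6.7]
gripper_width: 0.0533
gripper_force: 35.0
```

Call:
{"method": "send_path", "body": {"increments": {"rows": [[-0.001,0,0,0,0,0],[-0.002,0,0,0,0,0],[-0.003,0,0,0,0,0],[-0.003,0,0,0,0,0]]}}}

```text
time_s: 15.7
tcp_pos: [0.5623, 0.2004, 0.0582]
eef_rot: [-179.8, -0.4, -175.0]
contact_force: [-14.5, -8.8, 14.9]
gripper_width: 0.0536
gripper_force: 35.0
```

```bash
python3 -c "
from h import to; to(.5654,.2003,.0573,95.1)"
```

```text
shift [-0.0031 -0.0003  0.0009] rz -0.11 t 15.7 F [-14.5  -8.8  14.9]
```

Run:
```python
from h import *
from plant import r
c=r.capture("side");t=r.capture("top");pickle.dump((c,t),open("st4.pkl","wb"))
f=lambda a,u0,u1,v0,v1:cv2.resize(a["frame"][v0:v1,u0:u1,::-1],(400,400),interpolation=cv2.INTER_CUBIC)
cv2.imwrite("pics/st4.png",np.hstack([f(c,210,310,210,310),f(t,170,250,165,245)]))
```

```text
(no output)
```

View pics/st4.png

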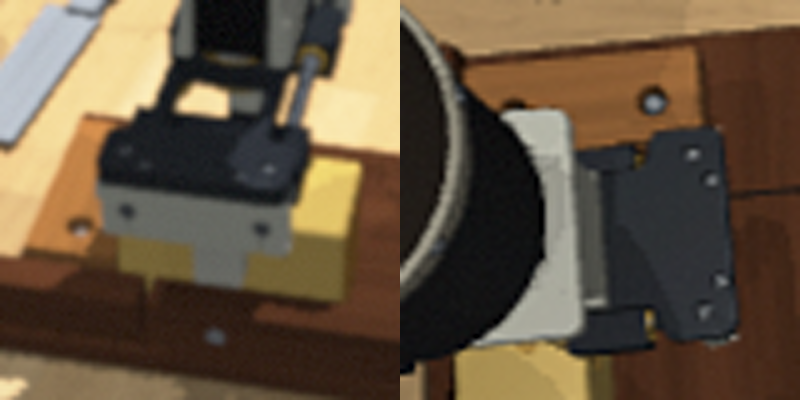

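The cheese lies against the fence, and the side crop shows its far end meeting the block at about (118,235). A small gap there can't be ruled out, so I'll measure its rear end.

Run:
```python
from h import *
c,t=pickle.load(open("st4.pkl","rb"));W=world(t)
h=cv2.cvtColor(t["frame"],cv2.COLOR_RGB2HSV)
m=(W[...,2]>.082)&(W[...,2]<.09)&(h[...,1]>90);m[:, :170]=0;m[:,260:]=0;m[:165]=0;m[310:]=0
v,u=np.nonzero(m);print(len(v),u.min(),u.max(),v.min(),v.max())
P=np.array([ray(t,a,b,.086)[:2] for a,b in zip(u,v)])*1000
a=np.radians(5.05);O=np.array([641.5,180.1]);B=(P-O)@np.array([[np.cos(a),-np.sin(a)],[np.sin(a),np.cos(a)]])
print("rear end rel. block centre",np.percentile(B[:,0],[0,1,3]), "expected",-22-105,"side y",B[:,1].min(),"exp",54-54)
# block inner face
mb=(W[...,2]>.044)&(W[...,2]<.056);mb[:,:180]=0;mb[:,245:]=0;mb[:165]=0;mb[215:]=0
v,u=np.nonzero(mb);P=np.array([ray(t,a_,b,.05)[:2] for a_,b in zip(u,v)])*1000
B=(P-O)@np.array([[np.cos(a),-np.sin(a)],[np.sin(a),np.cos(a)]]);print("block x",np.percentile(B[:,0],[1,99]),"y",np.percentile(B[:,1],[1,99]))
# side view: cheese rear top edge
hs=cv2.cvtColor(c["frame"],cv2.COLOR_RGB2HSV);Ws=world(c)
m=(Ws[...,2]>.083)&(Ws[...,2]<.09)&(hs[...,0]>20)&(hs[...,0]<32)&(hs[...,1]>90);m[:240]=m[:240];m[:,:230]=0;m[:,310:]=0;m[310:]=0;m[:210]=0
q=Ws[m][:,:2]*1000;B=(q-O)@np.array([[np.cos(a),-np.sin(a)],[np.sin(a),np.cos(a)]]);print("side cam rear",np.percentile(B[:,0],[0.5,2,99]),np.percentile(B[:,1],[1,99]))
```

```text
354 180 207 233 248
rear end rel. block centre [-129.5067341  -129.19724782 -128.50163809] expected -127 side y -0.2661923797148781 exp 0
block x [-17.17036593  22.78150806] y [-49.18160268  50.26745059]
side cam rear [-131.82814306 -131.33222513 -107.97664726] [ 1.76001755 55.09262785]
```

The rear end sits about 2 mm behind where it should be, so the x force is mostly friction. I'll unload z and y a little, then slide on.

Call:
{"method": "send_path", "body": {"increments": {"rows": [[0,-0.001,-0.001,0,0,0],[0,-0.0015,-0.001,0,0,0],[0,-0.0015,-0.001,0,0,0]]}}}

```text
time_s: 16.05
tcp_pos: [0.5647, 0.2005, 0.0582]
eef_rot: [-180.0, -0.1, -175.0]
contact_force: [-2.6, -4.7, -2.5]
gripper_width: 0.0537
gripper_force: 35.0
```

Call:
{"method": "send_path", "body": {"increments": {"rows": [[-0.001,0,0,0,0,0],[-0.002,0,0,0,0,0],[-0.002,0,0,0,0,0]]}}}

```text
time_s: 16.3
tcp_pos: [0.566, 0.2006, 0.0582]
eef_rot: [-179.9, -0.2, -175.0]
contact_force: [-7.1, -3.7, -0.3]
gripper_width: 0.0539
gripper_force: 35.0
```

Call:
{"method": "send_path", "body": {"increments": {"rows": [[-0.001,0,0,0,0,0],[-0.001,0,0,0,0,0]]}}}

```text
time_s: 16.47
tcp_pos: [0.5661, 0.2006, 0.0582]
eef_rot: [-179.9, -0.3, -175.0]
contact_force: [-11.5, -2.1, 4.0]
gripper_width: 0.0537
gripper_force: 35.0
```

```bash
python3 -c "
from h import to; to(.5654,.2003,.0573,95.1)"
```

```text
shift [ 0.0007 -0.0003  0.0009] rz -0.13 t 16.4667 F [-11.5  -2.1   4. ]
```

Call:
{"method": "send_path", "body": {"increments": {"rows": [[0,0.001,0,0,0,0],[-0.0003,0.002,0,0,0,0],[-0.0005,0.002,0,0,0,0],[-0.0005,0.002,0,0,0,0]]}}}

```text
time_s: 16.8
tcp_pos: [0.566, 0.2008, 0.0583]
eef_rot: [-179.8, -0.4, -175.0]
contact_force: [-10.0, -10.2, 4.9]
gripper_width: 0.0536
gripper_force: 35.0
```

Run:
```python
from h import *
from plant import r
to(.5654,.2003,.0573,95.1)
t=r.capture("top");W=world(t);s=r.get_state();print(s["contact_force"],s["moment"])
h=cv2.cvtColor(t["frame"],cv2.COLOR_RGB2HSV)
m=(W[...,2]>.082)&(W[...,2]<.09)&(h[...,1]>90);m[:, :170]=0;m[:,260:]=0;m[:165]=0;m[310:]=0
v,u=np.nonzero(m);P=np.array([ray(t,a,b,.086)[:2] for a,b in zip(u,v)])*1000
a=np.radians(5.05);O=np.array([641.5,180.1]);B=(P-O)@np.array([[np.cos(a),-np.sin(a)],[np.sin(a),np.cos(a)]])
print(np.percentile(B[:,0],[0,1,3]),B[:,1].min());print(v.max(),np.median(W[m][:,2]))
for k in range(180,208,4):
    q=v[u==k];print(k,q.max() if len(q) else None,end=" ")
cc=pickle.load(open("st4.pkl","rb"))[1]
print(); print("block",box(t,(215,245,165,210),.042,.06,.05)[0],box(cc,(215,245,165,210),.042,.06,.05)[0])
```

```text
shift [ 0.0007 -0.0004  0.001 ] rz -0.14 t 16.8 F [-10.  -10.2   4.9]
[ -9.44876879 -10.64089129   5.46341607] [-3.69143314  3.42014897 -0.34724266]
[-125.90623097 -125.59982887 -125.09715119] 0.17678078627399643
246 0.08700193307557924
180 237 184 246 188 245 192 245 196 244 200 244 204 244 
block [646.2 145.8  43.9  30.2   0.7  50.4] [644.9 145.8  45.8  30.2   0.7  50.5]
```

Both contacts are made: the rear end advanced 3.6 mm and stalled. I'll cancel the small tilt and firm up the push a little.

Call:
{"method": "send_path", "body": {"increments": {"rows": [[-0.0003,0.0003,0,-0.1,-0.2,0],[-0.0006,0.0005,0,-0.2,-0.4,0],[-0.0008,0.0005,0,-0.2,-0.4,0],[-0.0008,0.0005,0,-0.2,-0.4,0],[-0.0008,0.0005,0,-0.2,-0.4,0]]}}}

```text
time_s: 17.27
tcp_pos: [0.566, 0.2008, 0.058]
eef_rot: [-179.9, -0.0, -175.1]
contact_force: [-12.1, -11.4, 6.3]
gripper_width: 0.0539
gripper_force: 35.0
```

Call:
{"method": "send_path", "body": {"increments": {"rows": [[-0.0004,0.0004,-0.0003,0,-0.1,0],[-0.0006,0.0006,-0.0004,-0.1,-0.2,0],[-0.0006,0.0006,-0.0004,-0.1,-0.2,0],[-0.0006,0.0006,-0.0004,-0.1,-0.2,0],[-0.0006,0.0006,-0.0004,-0.1,-0.2,0],[-0.0006,0.0006,-0.0004,-0.1,-0.2,0]]}}}

```text
time_s: 17.77
tcp_pos: [0.566, 0.2008, 0.058]
eef_rot: [-180.0, 0.1, -175.1]
contact_force: [-12.1, -12.3, 5.1]
gripper_width: 0.0541
gripper_force: 35.0
```

Run:
```python
from h import *
from plant import r
c=r.capture("side");t=r.capture("top")
f=lambda a,u0,u1,v0,v1:cv2.resize(a["frame"][v0:v1,u0:u1,::-1],(400,400),interpolation=cv2.INTER_CUBIC)
cv2.imwrite("pics/st5.png",np.hstack([f(c,210,310,210,310),f(t,170,270,160,260)]))
s=r.get_state();print(s["contact_force"],s["tcp_pos"],s["eef_rot"])
```

```text
[-11.2538193  -13.07337081   5.20021741] [0.5660369  0.20081851 0.05800449] [-1.79986450e+02  7.39200532e-02 -1.75080195e+02]
```

View pics/st5.png

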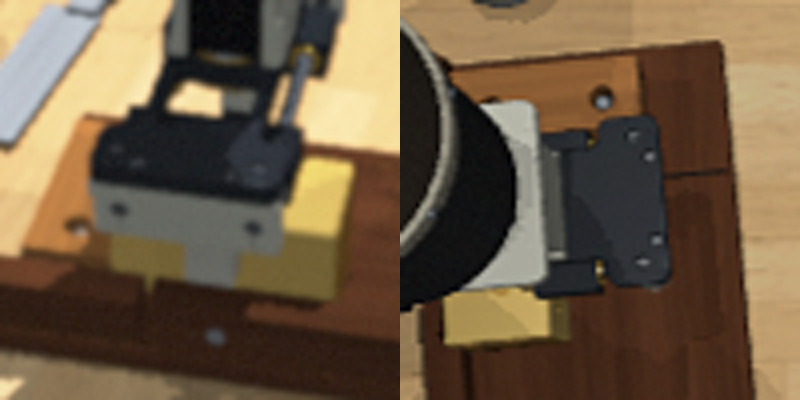

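The cheese lies square against the fence, and its far end meets the block. I'll add a little more x push so it clearly exceeds friction, then hand in.

Call:
{"method": "send_path", "body": {"increments": {"rows": [[-0.0005,0,-0.0002,0,-0.1,0],[-0.001,0.0002,-0.0003,0,-0.1,0],[-0.001,0.0002,-0.0003,0,-0.1,0],[-0.001,0.0002,-0.0003,0,-0.1,0],[-0.001,0.0002,-0.0003,0,-0.1,0],[-0.001,0.0002,-0.0003,0,-0.1,0]]}}}

```text
time_s: 18.37
tcp_pos: [0.5661, 0.2008, 0.0581]
eef_rot: [-180.0, 0.1, -175.1]
contact_force: [-15.6, -11.7, 6.0]
gripper_width: 0.0538
gripper_force: 35.0
```

```bash
python3 -c "
from plant import r; print(r.close_job())"
```

```text
the job is handed in; nothing more can be done
None
```

I handed the job in at about 18 s: the broad stop block is down on both pins and released, and the gripper is holding the cheese flat in the corner with a steady push of about 17 N on the stop block and 10 N on the fence (wrist-force readings, part of which is friction).

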